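Set up core plugs for a level scan

ROBOT

A 6-joint arm with a two-finger parallel gripper is mounted at the origin on the work surface. World frame = base frame: x ahead of the robot, y to its left, z up, the work surface at z = 0. Lengths are in mm, angles in rad, forces in N, time in s.
With the tool pointing down it reaches from about 350 to 775 mm from the base axis. Payload 7.3 kg.
Tool frame: the origin (TCP) lies at the very end of the fingers, on their centre line; the grasp point (between the pads) lies 19 mm behind it; z points along the fingers, y is the line along which they close (so a half turn about z gives the same grasp; the last joint's range is limited). The gripper opens to 92 mm and grips with 3 to 60 N. Pads are 19 mm wide; open, the fingers measure 130 mm over their backs; the gripper's body (75 mm by 190 mm) begins 47 mm behind the grasp point.
Start: joints at [0.972, 0.342, 1.524, -0, 1.275, -0.146], TCP at [229.669, 472.12, 226.741] pointing down, gripper open.
Joint ranges: [-2.53, 2.53], [-0.77, 2.02], [0.04, 2.7], [-1, 4.14], [0.28, 2.66], [-3.11, 3.11]. Speed limits (rad/s): [2.57, 2.57, 3.14, 3.14, 3.14, 3.14].

INTERFACE

Orientations are given as [roll, pitch, yaw] about the fixed x, y, z axes, in that order (R = Rz(yaw) Ry(pitch) Rx(roll)).
In Python, from plant import get_obs, vision, workorder gives the robot as it stands.
- The arm moves only by the shell command python3 -m pendant 'ROWS' [OPENING]. ROWS is a JSON object of lists of equal length, an entry for each row: "dp": the shift along the tool's x, y, z in m, a list of three; "rotation": the turn, a rotation vector about the tool's x, y, z in rad, a list of three. A call has 1 to 8 rows; each row is the pose to reach, as a shift and turn from the pose commanded when the call began, along the tool's axes at that moment; what a row does not reach only later rows make up. A row lasts 1/8 s, in which the tool goes at most 62.5 mm and 10.7 degrees, less where a joint would pass 70% of its speed; a pose out of reach is approached as far as the arm can. A call with a gripper value outside its range is refused whole. OPENING is the finger opening in m, from 0 to 0.0918, set as the call begins (- or left out, the last holds). The fingers move at their own pace and stop on an object; the grip force is fixed at half the most. Time passes only in rows, so rows that repeat a pose let the fingers close. It gives the time, the measured TCP pose, the force, the opening and the grip force at its end, in the units of the state.
- get_obs(): the state, without advancing time (a new reading comes with each control period).
- vision.capture(name): name is "side" or "top"; returns a dict with "pixels" (384x512x3 uint8, red, green, blue), "vfov" (degrees; the focal length in pixels is half the picture's height over the tangent of half this angle, whatever the lens; pixels are square), "cx", "cy" (the principal point, pixels), "dist" ([k1, k2, p1, p2, k3] as OpenCV has them; the pictures are not rectified), "pose" (4x4, takes a point from camera to world coordinates). Camera axes: x right, y up, looking along -z (the intrinsics and any distortion apply to the point x, -y, -z); pixel columns grow to the right and rows downward; lengths in mm; the calibration is good to about 2 mm. A picture is of the moment at which its call begins. There is no depth.
- workorder.close_job(): hands the job in; it is judged then, once.
The state is a dict: "time": time; "joint_positions": joint angles; "dq": joint speeds; "tau": joint torques, N m; "tool_pos": TCP position; "tcp_rot": TCP orientation; "contact_force": force on the tool from outside, world axes, zero at the start; "moment": the same for the moment, N m; "grip_width": finger opening in mm; "finger_force": force on a finger pad.
Only numpy, scipy, OpenCV 4.12 (cv2) and the standard library are available. Lean on these libraries where they do the work, as an engineer would, in place of code of your own. Each camera call takes 0.05 s, during which the arm holds its last target. There are 200 camera calls.

TASK

Set up the four round rock core plugs for the fixed-height scanner: stand each one upright in the middle of the riser block that brings all four tops to the same level, so the longest plug goes on the lowest block and so on up to the shortest plug on the highest block. Do not knock any plug over, and leave the sawn rock block and the sample jar standing where they are.

Things in the scene. Friction and masses are not known exactly. Their poses are not given: they have to be found in the camera images.
- plug_35: Core plug, the shortest of four: a plain solid cylinder of tan rock, 38 mm in diameter and 35 mm long, about 103 g, standing loose on its flat end on the bench. Origin: centre of its lower end; z runs up its axis.
- plug_50: Core plug, the second shortest of four: a plain solid cylinder of tan rock, 38 mm in diameter and 50 mm long, about 147 g, standing loose on its flat end on the bench. Origin: centre of its lower end; z runs up its axis.
- plug_65: Core plug, the second longest of four: a plain solid cylinder of tan rock, 38 mm in diameter and 65 mm long, about 192 g, standing loose on its flat end on the bench. Origin: centre of its lower end; z runs up its axis.
- plug_80: Core plug, the longest of four: a plain solid cylinder of tan rock, 38 mm in diameter and 80 mm long, about 236 g, standing loose on its flat end on the bench. Origin: centre of its lower end; z runs up its axis.
- riser_60: Riser block, the highest of four: a square aluminium block, 64 x 64 mm in plan and 60 mm high, fixed to the bench, with a flat top marked with a fine centre cross. Origin: centre of its underside, on the bench; the middle of its top lies 60 mm above it; x and y run parallel to its sides.
- riser_45: Riser block, the second highest of four: a square aluminium block, 64 x 64 mm in plan and 45 mm high, fixed to the bench, with a flat top marked with a fine centre cross. Origin: centre of its underside, on the bench; the middle of its top lies 45 mm above it; x and y run parallel to its sides.
- riser_30: Riser block, the second lowest of four: a square aluminium block, 64 x 64 mm in plan and 30 mm high, fixed to the bench, with a flat top marked with a fine centre cross. Origin: centre of its underside, on the bench; the middle of its top lies 30 mm above it; x and y run parallel to its sides.
- riser_15: Riser block, the lowest of four: a square aluminium block, 64 x 64 mm in plan and 15 mm high, fixed to the bench, with a flat top marked with a fine centre cross. Origin: centre of its underside, on the bench; the middle of its top lies 15 mm above it; x and y run parallel to its sides.
- sawn_block: A rectangular sawn block of the same tan rock, 46 x 30 mm in plan and 42 mm high, standing loose among the plugs; it is not a plug and stays where it is. Origin: centre of its underside; x along the 46 mm side.
- sample_jar: A white plastic sample jar with a screw cap, 45 mm in diameter over the cap and 55 mm high, standing loose among the plugs; it is not a plug and stays where it is. Origin: centre of its underside.
Not all that is in view belongs to the job. What is shaped like the riser_45 but green is not meant.

How it is judged:
By the outcome, as a careful person would: the job done as asked, in the order asked, and still so for the second after the job is handed in, with the robot touching nothing.
It also fails if it takes over 96 s, if anything falls off the work surface, if the arm or the gripper's body presses on something with over 40 N, if the wrist force passes 120 N, or if a joint passes its speed limit or range.

## Working session

There is one attempt and no reset: what is moved stays moved. The work goes in short steps, Python scripts to look and compute and a shell command to move; the robot and the scene stay as the last step left them, time stands still between calls to the robot, and variables do not carry over. Pictures are saved under pics/ and viewed, at most 14 in all, crops included, and the job is handed in when it is done.

```bash
mkdir -p pics; ls
python3 - <<'E'
from plant import get_obs, vision
import cv2,numpy as np
o=get_obs();print(o['tool_pos'],o['tcp_rot'],o['grip_width'],o['time'])
for n in('top','side'):
    c=vision.capture(n);cv2.imwrite(f'pics/{n}0.png',cv2.resize(c['pixels'][:,:,::-1],(800,600)))
    np.savez(f'{n}0.npz',**c)
    print(n,c['vfov'],c['cx'],c['cy'],c['dist'],np.round(c['pose'],3).tolist())
E
```

```text
pics
[229.42269858 471.76920858 226.04727739] [-3.14007458e+00 -2.27868453e-04  2.68878898e+00] 91.84299160214954 0.0
top 56.60823025657101 258.5518337052614 189.86273460986197 [-0.04360175  0.          0.          0.          0.        ] [[-0.015, 0.991, -0.131, 424.654], [-1.0, -0.015, 0.001, 35.163], [-0.001, 0.131, 0.991, 942.414], [0.0, 0.0, 0.0, 1.0]]
side 50.92601108296731 255.60335477174957 195.3839441534309 [-0.06126598  0.          0.          0.          0.        ] [[0.97, 0.141, -0.2, 350.884], [-0.245, 0.565, -0.788, -815.028], [0.002, 0.813, 0.583, 651.513], [0.0, 0.0, 0.0, 1.0]]
```

View pics/top0.png

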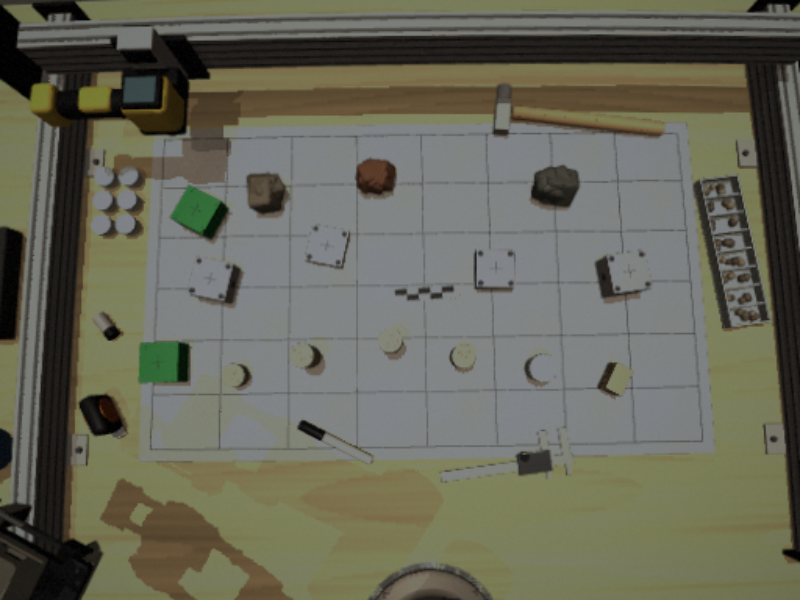

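View pics/side0.png

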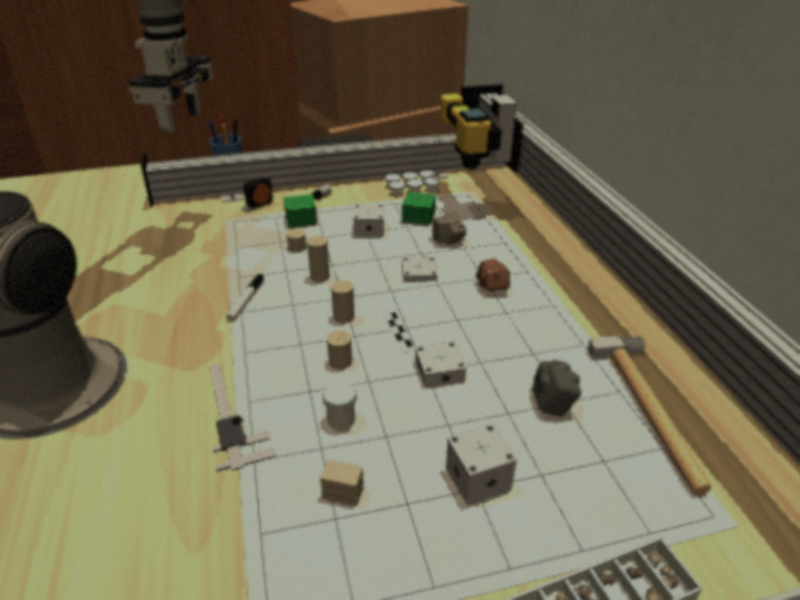

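Top view (800x600 scale): plugs are at (235,375), (305,356), (391,342) and (463,356). The jar is at (541,368) and the sawn block at (616,378). The risers are at (213,279), (327,246), (496,268) and (629,272), and the green decoys at (198,211) and (164,362). In the side view the plugs, far to near, look like 35, 80, 65, 50, and the risers 45, 15, 30, 60. I'll check this with enlarged crops.

```bash
cat > h.py <<'E'
import numpy as np,cv2
from plant import get_obs, vision
def K(c):
    f=192/np.tan(np.radians(c['vfov'])/2);return np.array([[f,0,c['cx']],[0,f,c['cy']],[0,0,1.]])
def ray(c,uv):
    p=cv2.undistortPoints(np.array(uv,float).reshape(1,1,2),K(c),np.array(c['dist'],float)).ravel()
    P=np.array(c['pose']);d=P[:3,:3]@[p[0],-p[1],-1];return P[:3,3],d/np.linalg.norm(d)
def onz(c,uv,z):
    o,d=ray(c,uv);return (o+d*(z-o[2])/d[2])
def proj(c,X):
    P=np.array(c['pose']);q=P[:3,:3].T@(np.array(X,float)-P[:3,3]);q=q*[1,-1,-1]
    return cv2.projectPoints(q.reshape(1,1,3),np.zeros(3),np.zeros(3),K(c),np.array(c['dist'],float))[0].ravel()
def avg(n,k=4):
    cs=[vision.capture(n) for _ in range(k)];c=dict(cs[0]);c['pixels']=np.mean([x['pixels'] for x in cs],0).astype(np.uint8);return c
def sheet(c,pts,w,s,fn,cols=4):
    t=[]
    for u,v in pts:
        a=cv2.getRectSubPix(c['pixels'],(w,w),(float(u),float(v)))[:,:,::-1]
        a=cv2.resize(a,(s,s),interpolation=cv2.INTER_CUBIC)
        for i in range(0,w,10):
            cv2.putText(a,str(int(round(u-(w-1)/2+i))),(int((i+.5)*s/w)-8,9),0,.3,(0,0,255));cv2.line(a,(int((i+.5)*s/w),10),(int((i+.5)*s/w),14),(0,0,255))
            cv2.putText(a,str(int(round(v-(w-1)/2+i))),(0,int((i+.5)*s/w)+3),0,.3,(255,0,0))
        t.append(a)
    cv2.imwrite(fn,np.vstack([np.hstack(t[i:i+cols]) for i in range(0,len(t),cols)]))
E
python3 - <<'E'
from h import *
import pickle
T=avg('top');S=avg('side');pickle.dump((T,S),open('ts.pkl','wb'))
tp=[(136,179),(209,157),(317,171),(403,174),(150,240),(195,228),(250,219),(296,228)]
sheet(T,[(u+.0,v) for u,v in tp],41,200,'pics/tc.png')
sp=[(236,140),(268,171),(282,230),(308,294),(190,153),(204,166),(219,193),(218,223)]
sheet(S,sp,53,200,'pics/sc.png')
E
```

```text
(no output)
```

View pics/tc.png

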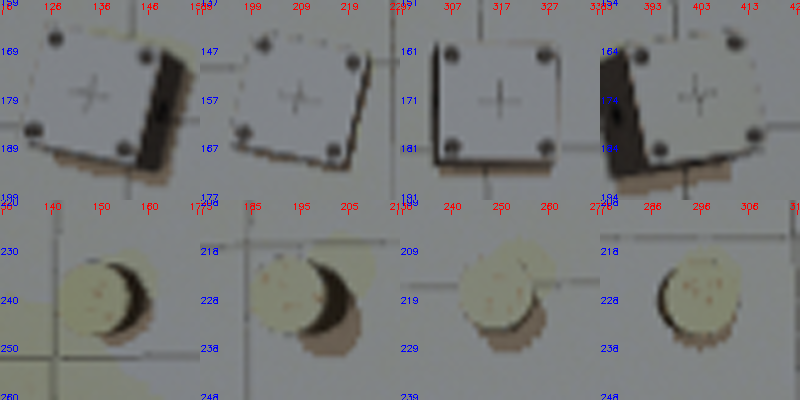

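View pics/sc.png

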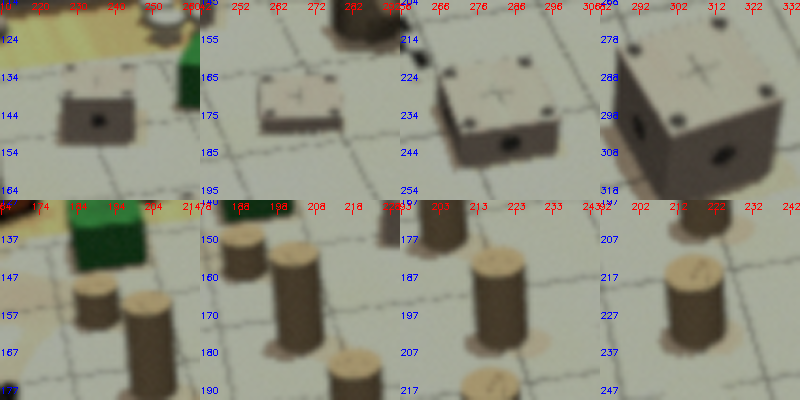

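Both crops confirm it. Risers from left to right in the top view are 45, 15, 30, 60, and plugs are 35, 80, 65, 50. Both green blocks are excluded. Next I'll get positions.

```bash
cat > m.py <<'E'
from h import *
import pickle
def dots(c,pts):
    g=c['pixels'].min(2).astype(float);o=[]
    for u,v in pts:
        u0,v0=int(round(u)),int(round(v));w=g[v0-3:v0+4,u0-3:u0+4];k=np.clip(np.percentile(w,60)-12-w,0,None)
        yy,xx=np.mgrid[-3:4,-3:4];o.append((u0+(k*xx).sum()/k.sum(),v0+(k*yy).sum()/k.sum()))
    return np.array(o)
def disc(c,u,v,r,n=8,tol=4):
    a=cv2.getRectSubPix(c['pixels'],(41,41),(float(u),float(v)));g=cv2.cvtColor(a,cv2.COLOR_RGB2LAB)
    out=[]
    for ch in (cv2.cvtColor(a,cv2.COLOR_RGB2GRAY),g[:,:,2]):
        b=cv2.normalize(cv2.resize(ch,None,fx=n,fy=n,interpolation=cv2.INTER_CUBIC),None,0,255,cv2.NORM_MINMAX)
        h=cv2.HoughCircles(b,cv2.HOUGH_GRADIENT_ALT if 0 else cv2.HOUGH_GRADIENT,1,500,param1=120,param2=5,minRadius=int(r*n*.95),maxRadius=int(r*n*1.05))
        if h is not None: x,y,R=h[0,0];out.append((u-20+(x+.5)/n-.5,v-20+(y+.5)/n-.5,R/n))
    return out
E
python3 - <<'E'
from m import *
T,S=pickle.load(open('ts.pkl','rb'))
s=41/200;C=[(136,179),(209,157),(317,171),(403,174)]
D=[[(55,40),(146,57),(33,131),(124,150)],[(63,45),(153,62),(43,133),(133,150)],[(52,55),(145,55),(52,147),(146,147)],[(41,56),(135,42),(59,150),(154,136)]]
s2=53/200;C2=[(236,140),(268,171),(282,230),(308,294)]
for c,d,h in zip(C,D,(45,15,30,60)):
    q=dots(T,np.array(d)*s-.5+np.array(c)-20)
    X=np.array([onz(T,p,h) for p in q]);e=X[1]-X[0];e2=X[3]-X[2]
    print('riser',h,X.mean(0).round(1),'yaw',np.degrees(np.arctan2(e[1],e[0])).round(1),np.degrees(np.arctan2(e2[1],e2[0])).round(1),'len',np.linalg.norm(e[:2]).round(1),np.linalg.norm(X[2]-X[0]).round(1))
    print('  side px of that', proj(S,X.mean(0)).round(1))
for c,h in zip([(149,239.6),(193,228),(249.5,218.5),(295.5,228)],(35,80,65,50)):
    r=19*356/(942-h)
    for q in disc(T,*c,r): X=onz(T,q[:2],h);print('plug',h,np.round(q,1),X.round(1),'side',proj(S,X).round(1))
E
```

```text
riser 45 [578.6 352.5  45. ] yaw -102.8 -104.7 len 51.2 50.6
  side px of that [235.4 134.5]
riser 15 [637.4 163.7  15. ] yaw -103.3 -100.5 len 54.1 53.2
  side px of that [268.  169.7]
riser 30 [ 590. -116.   30.] yaw -90.5 -91.5 len 55.3 52.1
  side px of that [280.6 227.3]
riser 60 [ 577.4 -329.6   60. ] yaw -81.0 -80.4 len 53.6 51.2
  side px of that [307.4 286. ]
plug 35 [148.9 239.7   7.2] [421.7 314.   35. ] side [189.1 148.5]
plug 35 [148.  239.7   7.1] [421.8 316.2  35. ] side [189.  148.1]
plug 80 [192.5 227.    7.6] [451.1 194.9  80. ] side [202.6 153.1]
plug 80 [191.6 227.    7.5] [451.1 197.   80. ] side [202.5 152.7]
plug 65 [252.1 222.2   7.4] [461.1  51.2  65. ] side [214.6 184.3]
plug 65 [252.  221.9   7.9] [462.   51.5  65. ] side [215.  184.2]
plug 50 [296.4 227.8   7.2] [446.4 -58.6  50. ] side [216.5 215.3]
plug 50 [295.8 227.5   7.8] [447.  -57.1  50. ] side [216.6 214.9]
```

```bash
python3 - <<'E'
from m import *
T,S=pickle.load(open('ts.pkl','rb'))
for h,uv,tv in((35,(188.9,148.5),(148.5,239.7)),(80,(202.7,153.5),(192,227)),(65,(218.5,182.9),(249.2,217)),(50,(216.4,215.6),(296,227.7))): print(h,onz(S,uv,h).round(1),onz(T,tv,h).round(1))
E
python3 -m pendant '{"dp":[[-0.320,-0.151,0.06],[-0.320,-0.151,0.06],[-0.320,-0.151,0.06],[-0.320,-0.151,0.06],[-0.320,-0.151,0.06],[-0.320,-0.151,0.06],[-0.320,-0.151,0.06],[-0.320,-0.151,0.06]],"rotation":[[0,0,1.118],[0,0,1.118],[0,0,1.118],[0,0,1.118],[0,0,1.118],[0,0,1.118],[0,0,1.118],[0,0,1.118]]}' 0.0918
```

```text
35 [421.2 313.9  35. ] [421.8 314.9  35. ]
80 [451.  192.5  80. ] [451.1 196.1  80. ]
65 [472.   55.4  65. ] [474.1  58.2  65. ]
50 [446.  -59.8  50. ] [446.5 -57.7  50. ]
time: 1.5
tool_pos: [451.0, 196.6, 166.7]
tcp_rot: [-3.141, -0.0, 1.572]
contact_force: [-0.0, 1.0, -0.2]
grip_width: 91.5
finger_force: 0.0
```

```bash
python3 -m pendant '{"dp":[[-0.001,0,0.05],[-0.001,0,0.1],[-0.001,0,0.127],[-0.001,0,0.127],[-0.001,0,0.127]],"rotation":[[0,0,0],[0,0,0],[0,0,0],[0,0,0],[0,0,0]]}'
python3 -m pendant '{"dp":[[0,0,0],[0,0,0],[0,0,0],[0,0,0],[0,0,0],[0,0,0],[0,0,0],[0,0,0]],"rotation":[[0,0,0],[0,0,0],[0,0,0],[0,0,0],[0,0,0],[0,0,0],[0,0,0],[0,0,0]]}' 0.02
```

```text
time: 2.12
tool_pos: [451.8, 196.4, 41.0]
tcp_rot: [3.14, -0.001, 1.573]
contact_force: [0.1, 0.5, -0.2]
grip_width: 91.3
finger_force: 0.0
time: 3.12
tool_pos: [451.3, 195.3, 39.7]
tcp_rot: [-3.141, -0.0, 1.571]
contact_force: [-0.5, -0.4, -0.3]
grip_width: 36.8
finger_force: 30.0
```

```bash
python3 -m pendant '{"dp":[[0,0,-0.015],[0,0,-0.045],[0,0,-0.08],[-0.008,0.046,-0.08],[-0.016,0.095,-0.08],[-0.025,0.145,-0.08],[-0.030,0.175,-0.08],[-0.032,0.186,-0.08]],"rotation":[[0,0,0],[0,0,0],[0,0,0],[0,0,0],[0,0,0],[0,0,0],[0,0,0],[0,0,0]]}'
python3 -m pendant '{"dp":[[0,0,0],[0,0,0],[0,0,0.03],[0,0,0.05],[0,0,0.056],[0,0,0.059],[0,0,0.059]],"rotation":[[0,0,0],[0,0,0],[0,0,0],[0,0,0],[0,0,0],[0,0,0],[0,0,0]]}'
```

```text
time: 4.12
tool_pos: [638.5, 162.7, 119.9]
tcp_rot: [3.141, -0.0, 1.57]
contact_force: [-1.3, 1.0, -2.8]
grip_width: 36.4
finger_force: 30.0
time: 5.0
tool_pos: [637.6, 163.6, 61.6]
tcp_rot: [3.14, -0.0, 1.571]
contact_force: [-0.1, -0.9, -3.0]
grip_width: 36.5
finger_force: 30.0
```

```bash
python3 -m pendant '{"dp":[[0,0,0.003],[0,0,0.004],[0,0,0.005],[0,0,0.005],[0,0,0.005]],"rotation":[[0,0,0],[0,0,0],[0,0,0],[0,0,0],[0,0,0]]}'
python3 - <<'E'
from m import *
T=avg('top');S=avg('side')
sheet(T,[(209,157)],41,300,'pics/a.png',1);sheet(S,[(268,160)],53,300,'pics/b.png',1)
cv2.imwrite('pics/p1.png',np.hstack([cv2.imread('pics/a.png'),cv2.imread('pics/b.png')]))
E
```

```text
time: 5.62
tool_pos: [637.4, 163.4, 55.8]
tcp_rot: [3.142, -0.0, 1.571]
contact_force: [-0.4, 0.7, -2.1]
grip_width: 36.9
finger_force: 30.0
```

View pics/p1.png

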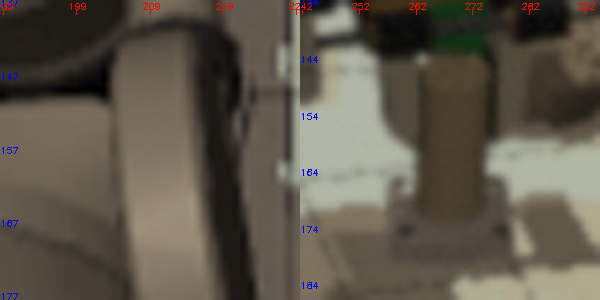

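The arm hides the top view. The side view shows the plug upright over the block, with its bottom at about (269,172). I'll lower it to contact and release.

```bash
python3 -m pendant '{"dp":[[0,0,0.0005],[0,0,0.001],[0,0,0.001],[0,0,0.001]],"rotation":[[0,0,0],[0,0,0],[0,0,0],[0,0,0]]}'
```

```text
time: 6.52
tool_pos: [637.4, 163.4, 54.7]
tcp_rot: [3.142, -0.0, 1.571]
contact_force: [0.5, -0.2, -2.7]
grip_width: 36.8
finger_force: 30.0
```

```bash
python3 -m pendant '{"dp":[[0,0,0.0005],[0,0,0.001],[0,0,0.001]],"rotation":[[0,0,0],[0,0,0],[0,0,0]]}'
```

```text
time: 6.9
tool_pos: [637.4, 163.4, 54.7]
tcp_rot: [3.141, -0.0, 1.571]
contact_force: [-2.8, 0.5, 4.9]
grip_width: 36.3
finger_force: 30.0
```

```bash
python3 -m pendant '{"dp":[[0,0,-0.001],[0,0,-0.001],[0,0,-0.001],[0,0,-0.001],[0,0,-0.03],[0,0,-0.06],[0,0,-0.09],[0,0,-0.1]],"rotation":[[0,0,0],[0,0,0],[0,0,0],[0,0,0],[0,0,0],[0,0,0],[0,0,0],[0,0,0]]}' 0.0918
python3 -m pendant '{"dp":[[-0.03,-0.05,0],[-0.065,-0.1,0],[-0.1,-0.15,0],[-0.106,-0.163,0],[-0.106,-0.163,0],[-0.106,-0.163,0]],"rotation":[[0,0,0],[0,0,0],[0,0,0],[0,0,0],[0,0,0],[0,0,0]]}'
python3 - <<'E'
from m import *
T=avg('top');S=avg('side');pickle.dump((T,S),open('ts2.pkl','wb'))
sheet(T,[(209,157),(250,219)],41,300,'pics/a.png',2);sheet(S,[(268,160)],53,300,'pics/b.png',1)
sheet(S,[(219,185)],53,300,'pics/c.png',1)
cv2.imwrite('pics/p2.png',np.vstack([cv2.imread('pics/a.png'),np.hstack([cv2.imread('pics/b.png'),cv2.imread('pics/c.png')])]))
E
```

```text
time: 7.9
tool_pos: [638.3, 163.5, 155.8]
tcp_rot: [3.138, -0.001, 1.571]
contact_force: [0.0, -1.2, -0.8]
grip_width: 92.0
finger_force: 0.0
time: 8.65
tool_pos: [475.9, 57.8, 153.7]
tcp_rot: [3.14, -0.0, 1.571]
contact_force: [0.5, -0.2, -0.3]
grip_width: 92.1
finger_force: 0.0
```

View pics/p2.png

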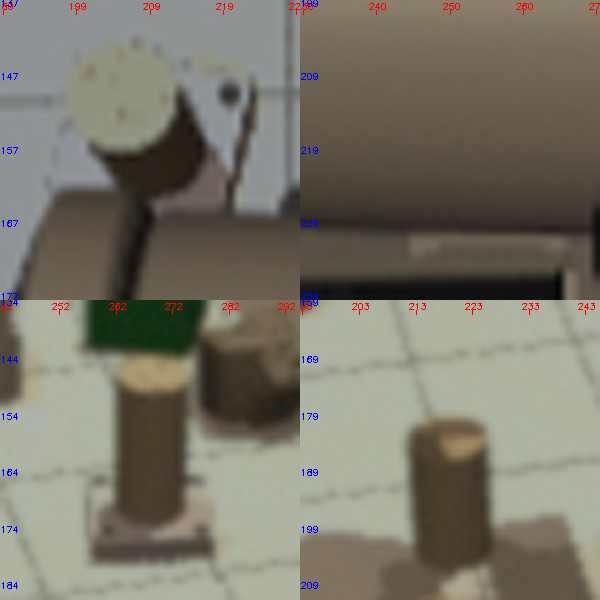

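Plug 80 stands on the riser_15: its top is near (205,149.6) in the top view and (268.5,146.4) in the side view. Plug 65 is still standing at (220,181) in the side view.

```bash
python3 - <<'E'
from m import *
T,S=pickle.load(open('ts2.pkl','rb'))
for q in disc(T,205.3,149.6,19*356/847): print(np.round(q,1),onz(T,q[:2],95).round(1))
print(onz(T,(205.3,149.6),95).round(1),onz(S,(268.5,146.4),95).round(1))
E
python3 -m pendant '{"dp":[[0,-0.001,0.05],[0,-0.001,0.1],[0,-0.001,0.12],[0,-0.001,0.124],[0,-0.001,0.124]],"rotation":[[0,0,0],[0,0,0],[0,0,0],[0,0,0],[0,0,0]]}'
python3 -m pendant '{"dp":[[0,0,0],[0,0,0],[0,0,0],[0,0,0],[0,0,0],[0,0,0],[0,0,0],[0,0,0]],"rotation":[[0,0,0],[0,0,0],[0,0,0],[0,0,0],[0,0,0],[0,0,0],[0,0,0],[0,0,0]]}' 0.02
```

```text
[204.9 149.8   7.7] [637.4 163.5  95. ]
[205.6 150.2   7.8] [636.4 162.   95. ]
[638.  162.6  95. ] [636.4 161.1  95. ]
time: 9.68
tool_pos: [473.9, 57.4, 30.2]
tcp_rot: [3.141, -0.0, 1.571]
contact_force: [0.7, 0.3, 1.1]
grip_width: 91.5
finger_force: 0.0
time: 10.68
tool_pos: [473.3, 57.4, 29.7]
tcp_rot: [-3.141, -0.0, 1.571]
contact_force: [-0.1, 0.0, 0.1]
grip_width: 36.4
finger_force: 30.0
```

```bash
python3 -m pendant '{"dp":[[0,0,-0.015],[0,0,-0.045],[0,0,-0.08],[-0.045,0.03,-0.08],[-0.09,0.06,-0.08],[-0.135,0.09,-0.08],[-0.165,0.11,-0.08],[-0.1745,0.117,-0.08]],"rotation":[[0,0,0],[0,0,0],[0,0,0],[0,0,0],[0,0,0],[0,0,0],[0,0,0],[0,0,0]]}'
python3 -m pendant '{"dp":[[0,0,0],[0,0,0],[0,0,0.025],[0,0,0.04],[0,0,0.046],[0,0,0.048],[0,0,0.049],[0,0,0.049]],"rotation":[[0,0,0],[0,0,0],[0,0,0],[0,0,0],[0,0,0],[0,0,0],[0,0,0],[0,0,0]]}'
```

```text
time: 11.68
tool_pos: [590.8, -118.9, 109.0]
tcp_rot: [-3.141, -0.0, 1.569]
contact_force: [0.1, 1.0, -2.2]
grip_width: 36.9
finger_force: 30.0
time: 12.68
tool_pos: [590.6, -117.2, 61.2]
tcp_rot: [3.141, 0.0, 1.571]
contact_force: [-0.5, 1.3, -2.2]
grip_width: 36.9
finger_force: 30.0
```

```bash
python3 -m pendant '{"dp":[[0,0,0.0005],[0,0,0.001],[0,0,0.001]],"rotation":[[0,0,0],[0,0,0],[0,0,0]]}'
python3 - <<'E'
from m import *
T,S=pickle.load(open('ts.pkl','rb'))
print(onz(T,(317,170.8),30).round(1),onz(S,(281.5,228.4),30).round(1))
E
```

```text
time: 13.05
tool_pos: [590.3, -117.2, 59.7]
tcp_rot: [3.142, -0.0, 1.571]
contact_force: [-0.8, 0.1, -2.2]
grip_width: 36.5
finger_force: 30.0
[ 593.4 -118.7   30. ] [ 591.  -120.3   30. ]
```

```bash
python3 -m pendant '{"dp":[[-0.0015,0.0015,-0.002],[-0.0015,0.0015,-0.002],[-0.0015,0.0015,0],[-0.0015,0.0015,0.0005],[-0.0015,0.0015,0.0005]],"rotation":[[0,0,0],[0,0,0],[0,0,0],[0,0,0],[0,0,0]]}'
```

```text
time: 13.68
tool_pos: [592.0, -118.7, 59.7]
tcp_rot: [3.141, 0.0, 1.571]
contact_force: [-1.5, 0.3, 3.0]
grip_width: 36.4
finger_force: 30.0
```

```bash
python3 -m pendant '{"dp":[[0,0,-0.0005],[0,0,-0.0005],[0,0,-0.0005],[0,0,-0.0005],[0,0,-0.03],[0,0,-0.06],[0,0,-0.09],[0,0,-0.1]],"rotation":[[0,0,0],[0,0,0],[0,0,0],[0,0,0],[0,0,0],[0,0,0],[0,0,0],[0,0,0]]}' 0.0918
python3 -m pendant '{"dp":[[0.02,-0.05,0],[0.04,-0.1,0],[0.06,-0.14,0],[0.0605,-0.1455,0],[0.0605,-0.1455,0],[0.0605,-0.1455,0]],"rotation":[[0,0,0],[0,0,0],[0,0,0],[0,0,0],[0,0,0],[0,0,0]]}'
python3 - <<'E'
from m import *
T=avg('top');S=avg('side');pickle.dump((T,S),open('ts3.pkl','wb'))
b=proj(T,(592,-118,95));s=proj(S,(592,-118,70));print(b,s,proj(S,(592,-118,95)))
sheet(T,[(317,171)],41,300,'pics/a.png',1);sheet(S,[s],53,300,'pics/b.png',1)
cv2.imwrite('pics/p3.png',np.hstack([cv2.imread('pics/a.png'),cv2.imread('pics/b.png')]))
E
```

```text
time: 14.68
tool_pos: [592.7, -118.9, 161.0]
tcp_rot: [3.138, 0.001, 1.571]
contact_force: [0.3, -0.2, -0.6]
grip_width: 91.6
finger_force: 0.0
time: 15.42
tool_pos: [447.5, -58.7, 159.0]
tcp_rot: [3.141, 0.0, 1.57]
contact_force: [0.2, -0.4, -0.7]
grip_width: 91.6
finger_force: 0.0
[321.07217147 166.43632502] [282.29683828 214.54009043] [282.74430673 205.95818048]
```

View pics/p3.png

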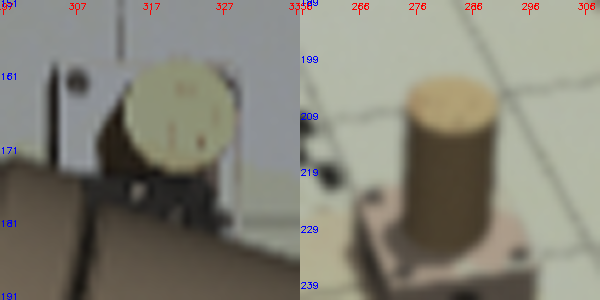

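Plug 65 is centred on the riser_30: top disc at (321,166), and its base sits midway between the corner dots in the side view.

```bash
python3 -m pendant '{"dp":[[0,-0.001,0.05],[0,-0.001,0.1],[0,-0.001,0.13],[0,-0.001,0.139],[0,-0.001,0.139]],"rotation":[[0,0,0],[0,0,0],[0,0,0],[0,0,0],[0,0,0]]}'
python3 -m pendant '{"dp":[[0,0,0],[0,0,0],[0,0,0],[0,0,0],[0,0,0],[0,0,0],[0,0,0],[0,0,0]],"rotation":[[0,0,0],[0,0,0],[0,0,0],[0,0,0],[0,0,0],[0,0,0],[0,0,0],[0,0,0]]}' 0.02
```

```text
time: 16.45
tool_pos: [445.6, -58.2, 20.4]
tcp_rot: [-3.141, -0.0, 1.571]
contact_force: [0.2, -0.5, 0.2]
grip_width: 91.6
finger_force: 0.0
time: 17.45
tool_pos: [445.5, -58.2, 20.2]
tcp_rot: [3.141, -0.0, 1.571]
contact_force: [0.5, -0.5, 0.8]
grip_width: 36.7
finger_force: 30.0
```

Run:
```python
from m import *
T,S=pickle.load(open('ts.pkl','rb'))
print(onz(T,(133.85,177.87),45).round(1),onz(T,(134.1,178.2),45).round(1),onz(S,(235.2,134.7),45).round(1)); print(onz(T,(402.4,173.2),60).round(1),onz(S,(308,285.5),60).round(1))
```

```text
[579.5 353.6  45. ] [578.6 353.   45. ] [577.7 351.4  45. ]
[ 578.7 -330.3   60. ] [ 579.  -328.7   60. ]
```

```bash
python3 -m pendant '{"dp":[[0,0,-0.015],[0,0,-0.055],[0.01,0,-0.1],[0.05,0.02,-0.11],[0.1,0.035,-0.11],[0.15,0.05,-0.11],[0.2,0.065,-0.11],[0.25,0.081,-0.11]],"rotation":[[0,0,0],[0,0,0],[0,0,0],[0,0,0],[0,0,0],[0,0,0],[0,0,0],[0,0,0]]}'
python3 -m pendant '{"dp":[[0.05,0.016,0],[0.1,0.033,0],[0.14,0.046,0],[0.158,0.051,0],[0.1607,0.052,0],[0.1607,0.052,0],[0.1607,0.052,0.03],[0.1607,0.052,0.03]],"rotation":[[0,0,0],[0,0,0],[0,0,0],[0,0,0],[0,0,0],[0,0,0],[0,0,0],[0,0,0]]}'
```

```text
time: 18.45
tool_pos: [526.3, 193.5, 129.9]
tcp_rot: [-3.141, 0.0, 1.571]
contact_force: [1.6, -0.9, -1.6]
grip_width: 36.9
finger_force: 30.0
time: 19.45
tool_pos: [576.8, 350.6, 98.0]
tcp_rot: [-3.136, 0.003, 1.57]
contact_force: [-0.3, -0.2, -1.4]
grip_width: 36.7
finger_force: 30.0
```

Final z should be about 65.2 and I'm commanding roughly 100, so it needs 35 mm more.

```bash
python3 -m pendant '{"dp":[[0,0,0.0],[0,0,0.02],[0,0,0.03],[0,0,0.033],[0,0,0.034],[0,0,0.034],[0,0,0.034]],"rotation":[[0,0,0],[0,0,0],[0,0,0],[0,0,0],[0,0,0],[0,0,0],[0,0,0]]}'
```

```text
time: 20.32
tool_pos: [578.6, 352.7, 66.7]
tcp_rot: [3.141, -0.0, 1.571]
contact_force: [-0.3, 0.3, -1.7]
grip_width: 37.0
finger_force: 30.0
```

```bash
python3 -m pendant '{"dp":[[0,0,0.0005],[0,0,0.001],[0,0,0.0015],[0,0,0.0015]],"rotation":[[0,0,0],[0,0,0],[0,0,0],[0,0,0]]}'
```

```text
time: 20.82
tool_pos: [578.4, 352.6, 65.3]
tcp_rot: [3.141, -0.0, 1.571]
contact_force: [-1.3, -1.2, 2.9]
grip_width: 36.8
finger_force: 30.0
```

```bash
python3 -m pendant '{"dp":[[0,0,-0.0005],[0,0,-0.0005],[0,0,-0.0005],[0,0,-0.0005],[0,0,-0.03],[0,0,-0.06],[0,0,-0.09],[0,0,-0.1]],"rotation":[[0,0,0],[0,0,0],[0,0,0],[0,0,0],[0,0,0],[0,0,0],[0,0,0],[0,0,0]]}' 0.0918
python3 -m pendant '{"dp":[[-0.012,-0.05,0],[-0.024,-0.1,0],[-0.034,-0.14,0],[-0.0378,-0.157,0],[-0.0378,-0.157,0],[-0.0378,-0.157,0]],"rotation":[[0,0,0],[0,0,0],[0,0,0],[0,0,0],[0,0,0],[0,0,0]]}'
python3 - <<'E'
from m import *
T=avg('top');S=avg('side');pickle.dump((T,S),open('ts4.pkl','wb'))
print(proj(T,(578.5,352.5,95)),proj(S,(578.5,352.5,95)))
sheet(T,[(136,174)],41,300,'pics/a.png',1);sheet(S,[(236,130)],53,300,'pics/b.png',1)
cv2.imwrite('pics/p4.png',np.hstack([cv2.imread('pics/a.png'),cv2.imread('pics/b.png')]))
E
```

```text
time: 21.82
tool_pos: [579.2, 353.0, 166.9]
tcp_rot: [3.138, -0.002, 1.571]
contact_force: [-0.2, 0.4, -0.1]
grip_width: 91.6
finger_force: 0.0
time: 22.58
tool_pos: [422.2, 314.9, 164.5]
tcp_rot: [3.141, -0.0, 1.571]
contact_force: [1.3, 0.3, -0.3]
grip_width: 92.0
finger_force: 0.0
[127.17958565 174.88123557] [234.96115014 120.52350417]
```

View pics/p4.png

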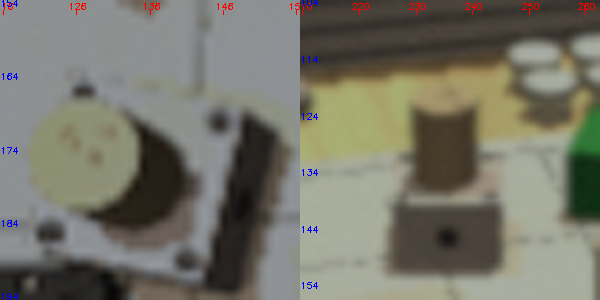

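Plug 50 stands on the riser_45 with its top disc at (127,174.7), which matches the prediction.

```bash
python3 -m pendant '{"dp":[[0,0,0.05],[0,0,0.1],[0,0,0.14],[0,0,0.152],[0,0,0.1545],[0,0,0.1545]],"rotation":[[0,0,0],[0,0,0],[0,0,0],[0,0,0],[0,0,0],[0,0,0]]}'
python3 -m pendant '{"dp":[[0,0,0],[0,0,0],[0,0,0],[0,0,0],[0,0,0],[0,0,0],[0,0,0],[0,0,0]],"rotation":[[0,0,0],[0,0,0],[0,0,0],[0,0,0],[0,0,0],[0,0,0],[0,0,0],[0,0,0]]}' 0.02
```

```text
time: 23.72
tool_pos: [422.3, 315.3, 11.6]
tcp_rot: [3.139, -0.001, 1.571]
contact_force: [-0.1, -0.2, 0.2]
grip_width: 91.9
finger_force: 0.0
time: 24.72
tool_pos: [421.3, 314.7, 10.2]
tcp_rot: [-3.142, -0.0, 1.571]
contact_force: [0.2, -0.0, -1.4]
grip_width: 36.9
finger_force: 30.0
```

```bash
python3 -m pendant '{"dp":[[0,0,-0.02],[0,0,-0.07],[-0.01,0.005,-0.125],[-0.05,0.02,-0.135],[-0.1,0.03,-0.135],[-0.155,0.04,-0.135],[-0.21,0.05,-0.135],[-0.265,0.06,-0.135]],"rotation":[[0,0,0],[0,0,0],[0,0,0],[0,0,0],[0,0,0],[0,0,0],[0,0,0],[0,0,0]]}'
python3 -m pendant '{"dp":[[-0.055,0,0],[-0.11,0,0],[-0.165,0.01,0],[-0.215,0.025,0],[-0.265,0.045,0],[-0.315,0.07,0],[-0.36,0.09,0],[-0.379,0.0972,0]],"rotation":[[0,0,0],[0,0,0],[0,0,0],[0,0,0],[0,0,0],[0,0,0],[0,0,0],[0,0,0]]}'
python3 -m pendant '{"dp":[[0,0,0],[0,0,0],[0,0,0.03],[0,0,0.05],[0,0,0.065],[0,0,0.071],[0,0,0.071]],"rotation":[[0,0,0],[0,0,0],[0,0,0],[0,0,0],[0,0,0],[0,0,0],[0,0,0]]}'
```

```text
time: 25.72
tool_pos: [481.4, 48.0, 145.3]
tcp_rot: [3.141, -0.0, 1.571]
contact_force: [0.1, -0.0, -1.0]
grip_width: 36.9
finger_force: 30.0
time: 26.72
tool_pos: [578.8, -331.8, 144.3]
tcp_rot: [-3.141, 0.0, 1.569]
contact_force: [-0.2, 0.2, -1.2]
grip_width: 36.9
finger_force: 30.0
time: 27.6
tool_pos: [578.7, -329.0, 74.4]
tcp_rot: [3.141, -0.0, 1.571]
contact_force: [0.8, -0.6, -0.5]
grip_width: 36.6
finger_force: 30.0
```

Contact is expected at about 70.2.

```bash
python3 -m pendant '{"dp":[[0.0,0,0.001],[0,0,0.002],[0,0,0.003],[0,0,0.003],[0,0,0.003]],"rotation":[[0,0,0],[0,0,0],[0,0,0],[0,0,0],[0,0,0]]}'
```

```text
time: 28.22
tool_pos: [578.6, -329.3, 71.2]
tcp_rot: [3.142, -0.0, 1.571]
contact_force: [-0.2, 1.1, -0.6]
grip_width: 36.3
finger_force: 30.0
```

```bash
python3 -m pendant '{"dp":[[0,0,0.0005],[0,0,0.001],[0,0,0.001]],"rotation":[[0,0,0],[0,0,0],[0,0,0]]}'
```

```text
time: 28.6
tool_pos: [578.6, -329.3, 70.2]
tcp_rot: [3.142, -0.0, 1.571]
contact_force: [-0.3, -0.0, 0.2]
grip_width: 36.2
finger_force: 30.0
```

```bash
python3 -m pendant '{"dp":[[0,0,0.0005],[0,0,0.0005]],"rotation":[[0,0,0],[0,0,0]]}'
python3 -m pendant '{"dp":[[0,0,0],[0,0,0],[0,0,0],[0,0,0],[0,0,-0.03],[0,0,-0.06],[0,0,-0.09],[0,0,-0.12]],"rotation":[[0,0,0],[0,0,0],[0,0,0],[0,0,0],[0,0,0],[0,0,0],[0,0,0],[0,0,0]]}' 0.0918
python3 -m pendant '{"dp":[[0.03,-0.05,0],[0.06,-0.1,0],[0.09,-0.15,0],[0.1,-0.18,0],[0.1,-0.18,0],[0.1,-0.18,0]],"rotation":[[0,0,0],[0,0,0],[0,0,0],[0,0,0],[0,0,0],[0,0,0]]}'
python3 - <<'E'
from m import *
T=avg('top');S=avg('side')
print(proj(T,(578.5,-329.5,95)),proj(S,(578.5,-329.5,95)))
sheet(T,[(403,170)],41,300,'pics/a.png',1);sheet(S,[(308,280)],53,300,'pics/b.png',1)
cv2.imwrite('pics/p5.png',np.hstack([cv2.imread('pics/a.png'),cv2.imread('pics/b.png')]))
cv2.imwrite('pics/s5.png',cv2.resize(S['pixels'][:,:,::-1],(800,600)))
E
```

```text
time: 28.85
tool_pos: [578.6, -329.2, 70.2]
tcp_rot: [3.141, 0.0, 1.571]
contact_force: [-1.4, 1.3, 4.2]
grip_width: 36.7
finger_force: 30.0
time: 29.85
tool_pos: [578.5, -329.2, 190.6]
tcp_rot: [3.142, -0.0, 1.571]
contact_force: [-0.4, -0.4, -0.7]
grip_width: 91.6
finger_force: 0.0
time: 30.6
tool_pos: [399.5, -229.9, 190.1]
tcp_rot: [3.14, 0.001, 1.571]
contact_force: [0.7, 1.0, 0.6]
grip_width: 91.8
finger_force: 0.0
[407.77980853 170.74887462] [309.40260454 273.19401992]
```

View pics/p5.png

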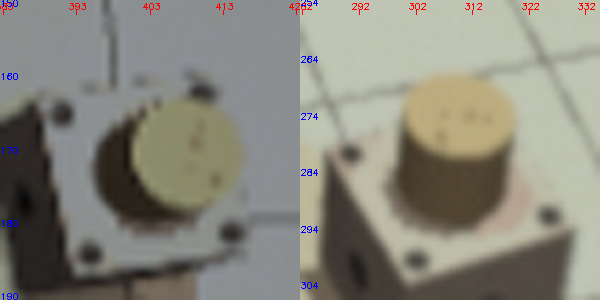

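View pics/s5.png

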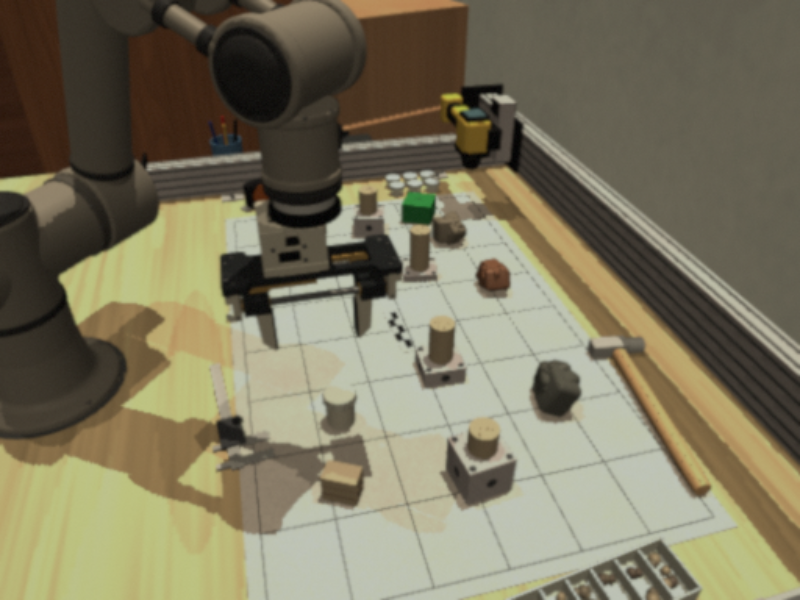

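All four plugs stand upright on their risers: (484,435), (441,340), (419,250) and (368,210) in the side view. The jar and sawn block are unmoved. Handing in.

```bash
python3 -c "from plant import workorder; print(workorder.close_job())"
```

```text
the job is handed in; nothing more can be done
None
```

The job is handed in at about 31 s of robot time: plugs 80, 65, 50 and 35 stand upright on risers 15, 30, 45 and 60, within about 2 mm of centre in the camera views, with the jar and sawn block untouched.

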